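# Stagger washed drawer trays on a folding drying stand

## Task

Swing the folding stand's back up and over until it rests open, then build an airing stack of the three washed trays on the stand's deck, all lying lengthwise along it and in line: the deep tray first, with its end within about 1 cm of the ledge at the back; the middle tray on its rim, shifted about 3 cm towards the stand's front; and the shallow tray on top of that, shifted back so that it sits squarely above the deep one. Leave everything else on the worktop where it stands.

Things in the scene. Friction and masses are not known exactly. Their poses are not given: they have to be found in the camera images.
- drainer: steel slatted draining rack, fixed, 322 mm wide (y). Origin on the worktop under the slope's middle, which is 64 mm up. The surface slopes at 32 degrees, rising along its own +x (away from the robot at yaw 0); the trays lie side by side on it, about 112 mm apart along y, lower ends near a low stop bar.
- stand: wooden folding drying stand, fixed. Origin on the worktop; +x to its back end (away from the robot at yaw 0), y across. Slatted deck 70 mm wide from x -55 to +94 mm, top 30 mm above the worktop; at its back end a ledge, inner face at x +94 mm, top at 42 mm. The back's hinge axis lies along y through x +106, z 50 mm.
- back (a joint): angle of the stand's back, rad: 0 folded, level above the deck, handle to the front (-x); grows as it is lifted up and over towards +x; 1.57 upright; 1.95 open, on its stop. No spring: it drops either way by its own weight (0.16 kg). Board 72 mm wide, 10 mm thick, to 125 mm from the hinge axis, then a tongue handle 24 mm wide, 10 mm thick, to 190 mm.
- handle (a point): grip point in the tongue handle of the stand's back, 174 mm from the hinge axis; its axes are the stand's when folded and turn with the back. The tongue is 24 mm wide along y; folded, it hangs free 50 mm above the worktop in front of the deck.
- deep (a point): light wooden open-topped tray, 56 mm tall (z, out of its open top), 140 mm long (x), 60 mm wide (y), walls and floor 8 mm thick, no partition inside: the tallest of the three. Point: its centre, half-way up. Starts on one of the drainer's three places, x axis up the 32 degree slope, open top up; weighs 0.1 to 0.3 kg.
- middle (a point): light wooden open-topped tray, 44 mm tall (z, out of its open top), 140 mm long (x), 60 mm wide (y), walls and floor 8 mm thick, one partition across its middle, making two compartments. Point: its centre, half-way up. Starts on one of the drainer's three places, x axis up the 32 degree slope, open top up; weighs 0.1 to 0.3 kg.
- shallow (a point): light wooden open-topped tray, 36 mm tall (z, out of its open top), 140 mm long (x), 60 mm wide (y), walls and floor 8 mm thick, two partitions, making three compartments: the lowest of the three. Point: its centre, half-way up. Starts on one of the drainer's three places, x axis up the 32 degree slope, open top up; weighs 0.1 to 0.3 kg.
- mug_mid (a point): blue mug, 72 mm across, 80 mm tall, with a handle, loose bystander, not to be disturbed; point half-way up
- jar_mid (a point): glass jar with white lid, 60 mm across, 70 mm tall, loose bystander, not to be disturbed; point half-way up
- bowl_mid (a point): white bowl, 96 mm across, 45 mm tall, loose bystander, not to be disturbed; point half-way up
- spatula_mid (a point): black kitchen spatula lying flat, loose bystander, not to be disturbed; point on its underside, mid-length
- flask_mid (a point): dark flask, 70 mm across, 230 mm tall, loose bystander, not to be disturbed; point half-way up
Mind the look-alikes: they are no part of the job. Leave any green look-alike of the part that bears deep alone. What is shaped like the part that bears middle but green is not meant.

How it is judged:
On the way, in this order (a step that is already met when the one before it is completed fails the run):
1. the stand's back has gone over upright and rests open on its stop (value of joint back above 1.85 rad and velocity of joint back below 0.1 rad/s), for 0.2 s.
2. the deep tray lies released on the slatted deck, its end close to the ledge (z of deep in the frame of stand between 0.052 and 0.064 m and y of deep in the frame of stand between -0.014 and 0.014 m and angle between deep's own z axis and vertical below 0.09 rad and angle between the x axis of deep and the x axis of stand, either way round below 0.16 rad and x of deep in the frame of stand between -0.003 and 0.027 m and contact force between the fingers and deep_tray below 0.3 N and linear speed of deep_tray below 0.02 m/s), for 0.2 s.
3. the middle tray lies released on the deep tray's rim, shifted about 30 mm towards the front (z of middle in the frame of stand between 0.102 and 0.114 m and y of middle in the frame of stand between -0.014 and 0.014 m and angle between middle's own z axis and vertical below 0.09 rad and angle between the x axis of middle and the x axis of stand, either way round below 0.16 rad and horizontal distance between middle and deep between 0.018 and 0.042 m and x of middle in the frame of stand below 0.006 m and contact force between the fingers and middle_tray below 0.3 N and linear speed of middle_tray below 0.02 m/s), for 0.2 s.
4. the shallow tray lies released on the middle tray's rim, shifted back squarely above the deep tray (z of shallow in the frame of stand between 0.142 and 0.154 m and y of shallow in the frame of stand between -0.014 and 0.014 m and angle between shallow's own z axis and vertical below 0.09 rad and angle between the x axis of shallow and the x axis of stand, either way round below 0.16 rad and horizontal distance between shallow and middle between 0.018 and 0.042 m and horizontal distance between shallow and deep below 0.014 m and contact force between the fingers and shallow_tray below 0.3 N and linear speed of shallow_tray below 0.02 m/s), for 0.2 s.
At the end, for the whole second after the job is handed in: Back open (over 1.85 rad). Deep tray flat on the deck, 0-27 mm from the ledge; middle on its rim, centre 18-42 mm further front; shallow on that, centre within 14 mm of the deep one's. All within 14 mm of the deck's centre line, 0.16 rad in line, 0.09 rad level, released, at rest (all of step 2 and all of step 3 and all of step 4 and value of joint back above 1.85 rad); the robot touches nothing.
It fails at once if one of the other things on the worktop is moved more than 30 mm (distance of any of mug_mid, jar_mid, bowl_mid, spatula_mid, flask_mid from where it was at the start of the episode above 0.03 m).
It also fails if it takes over 72 s, if anything falls off the work surface, if the arm or the gripper's body presses on something with over 40 N, if the wrist force passes 120 N, or if a joint passes its speed limit or range.

## Robot

A 7-joint arm with a two-finger parallel gripper is mounted at the origin on the work surface. World frame = base frame: x ahead of the robot, y to its left, z up, the work surface at z = 0. Lengths are in m, angles in rad, forces in N, time in s.
With the tool pointing down it reaches from about 0.4 to 0.85 m from the base axis. Payload 10.4 kg.
Tool frame: the origin (TCP) lies on the centre line of the jaws, within the pads' length; the fingertips stand 14 mm ahead of it and the grasp point (between the pads) lies 5 mm behind it (manip.tip_reach is the distance from the TCP to the fingertips, in m); z points along the fingers, y is the line along which they close (so a half turn about z gives the same grasp; the last joint's range is limited). The gripper opens to 85 mm and grips with 20 to 120 N. Pads are 22 mm wide; open, the fingers measure 114 mm over their backs; the gripper's body (76 mm by 85 mm) begins 54 mm behind the grasp point. The pads swing forward as they close: fully open they stand 13 mm farther back than shut.
Start: joints at [-1.226, 0.332, -0.065, 1.46, 0.022, 1.35, -0.088], TCP at [0.225, 0.583, 0.216] pointing down, gripper open.
Joint ranges: [-2.6, 2.6], [-0.5, 2.12], [-1.47, 1.34], [0.16, 2.42], [-1.27, 4.41], [0.06, 2.06], [-2.6, 2.6]. Speed limits (rad/s): [2.22, 2.22, 2.79, 2.79, 3.14, 3.14, 3.14].

## Interface

Orientations are given as a unit quaternion [x, y, z, w].
In Python, from workcell import manip gives the robot as it stands.
- The arm moves only by the shell command python3 -m pendant 'ROWS' [FORCE]. ROWS is JSON, a list of rows, each a list of 7 numbers: the shift along the tool's x, y, z in units of 50 mm (1.0 is 50 mm), then the turn, a rotation vector about the tool's x, y, z in units of 8 degrees (1.0 is 8 degrees), then the opening, from -1 (shut) to 1 (fully open), so that 0 is half open. In form: [[dx, dy, dz, ax, ay, az, jaw], ...]. A call has exactly 10 rows; each row is the pose to reach, as a shift and turn from the pose commanded when the call began, along the tool's axes at that moment; what a row does not reach only later rows make up. A row lasts 1/8 s, in which the tool goes at most 62.5 mm and 10.7 degrees, less where a joint would pass 70% of its speed; a pose out of reach is approached as far as the arm can. A call with a gripper value outside its range is refused whole. The fingers move at their own pace and stop on an object; FORCE is the grip in N (left out, the last holds). Time passes only in rows, so rows that repeat a pose let the fingers close, or fill a call up. It gives the time, the measured TCP pose, the force, the opening and the grip force at its end, in the units of the state.
- manip.get_obs(): the state, without advancing time (a new reading comes with each control period).
- manip.camera(name): name is "scene" or "top"; returns (picture, depth): 420x560x3 uint8, red, green, blue; 420x560 float32, m along the optical axis (not along the pixel's ray), 0 where there is no reading.
- manip.get_calibration(name): a dict with "fx", "fy", "cx", "cy" (pixels), "xyz" and "orientation" of the camera in the world. Camera axes: x right, y up, looking along -z (the intrinsics and any distortion apply to the point x, -y, -z); pixel columns grow to the right and rows downward; lengths in m; the calibration is good to about 2 mm. A picture is of the moment at which its call begins. get_calibration takes no time and is no camera call.
- manip.hand_in(): hands the job in; it is judged then, once.
Trained networks look in the newest picture that a camera, given by its name, has taken for a name from the list of things; names that differ only in an ending like _2 or _b are one class to them, and where a whole thing is asked for, a point or a joint stands for the part that bears it (a point fixed in the world has none). Each returns a list of dicts, best first, with "p" (0 to 1); they miss things now and then, are a little off and sometimes report something else, mostly with a low value. They report only what shows in the picture. A call takes as long as a camera call. They do not tell look-alikes from the thing itself.
- manip.find_in(thing, camera): "box" ([left, top, right, bottom] in pixels, round what is visible of it).
- manip.trace(thing, camera): "pixels" (420x560 bool, what is visible of it) and "box" ([left, top, right, bottom] in pixels, round what is visible of it).
- manip.tip_of(thing, camera): "pixel" ([column, row] in pixels: a listed point, or the origin of a listed thing).
The state is a dict: "clock": time; "joint_pos": joint angles; "joint_velocities": joint speeds; "tau": joint torques, N m; "position": TCP position; "ee_rot": TCP orientation; "ft_force": force on the tool from outside, world axes, zero at the start; "torque": the same for the moment, N m; "grip_width": opening from 0.0 (shut) to 1.0 (fully open); "grasp_force": force on a finger pad.
Only numpy, scipy, OpenCV 4.12 (cv2) and the standard library are available. Lean on these libraries where they do the work, as an engineer would, in place of code of your own. Each camera call takes 0.05 s, during which the arm holds its last target. There are 200 camera calls.

## Working session

There is one attempt and no reset: what is moved stays moved. The work goes in short steps, Python scripts to look and compute and a shell command to move; the robot and the scene stay as the last step left them, time stands still between calls to the robot, and variables do not carry over. Pictures are saved under pics/ and viewed, at most 10 in all, crops included, and the job is handed in when it is done.

```bash
ls; mkdir -p pics
cat > h.py <<'E'
import numpy as np,cv2
from scipy.spatial.transform import Rotation as R
from workcell import manip
def cam(n):
    p,d=manip.camera(n); return p,d
def world(n,u,v,d):
    c=manip.get_calibration(n)
    u=np.asarray(u,float);v=np.asarray(v,float);d=np.asarray(d,float)
    P=np.stack([(u-c['cx'])/c['fx']*d,-(v-c['cy'])/c['fy']*d,-d],-1)
    return R.from_quat(c['orientation']).apply(P.reshape(-1,3)).reshape(P.shape)+np.array(c['xyz'])
def cloud(n,d):
    v,u=np.mgrid[:d.shape[0],:d.shape[1]]
    return world(n,u,v,d)
E
python3 - <<'E'
from h import *
for n in ['scene','top']:
    p,d=cam(n); cv2.imwrite(f'pics/{n}0.png',p[:,:,::-1]); np.save(f'{n}0.npy',d)
    c=manip.get_calibration(n); print(n,c)
    for t in ['stand','drainer','handle','deep','middle','shallow','back']:
        try:
            r=manip.tip_of(t,n) if t!='back' else manip.find_in(t,n)
            for q in r[:3]:
                px=q.get('pixel') or None
                if px is None: print(t,q);continue
                u,v=np.round(px).astype(int); 
                print(t,round(q['p'],2),(u,v),np.round(world(n,u,v,d[v,u]),3) if 0<=u<560 and 0<=v<420 else '')
        except Exception as e: print(t,e)
E
```

```text
pics
scene {'fx': 470.2051801468236, 'fy': 470.2051801468236, 'cx': 275.95520011705446, 'cy': 203.6084877361612, 'xyz': array([1.10636747, 0.66586545, 0.94936781]), 'orientation': array([0.13787744, 0.34736526, 0.87085436, 0.31928023])}
stand 0.69 (np.int64(215), np.int64(173)) [ 0.573 -0.199  0.03 ]
stand 0.19 (np.int64(318), np.int64(252)) [0.602 0.246 0.123]
drainer 0.57 (np.int64(315), np.int64(275)) [0.629 0.269 0.085]
handle 0.59 (np.int64(235), np.int64(153)) [ 0.491 -0.209  0.055]
deep 0.76 (np.int64(231), np.int64(303)) [0.79  0.165 0.008]
deep 0.73 (np.int64(291), np.int64(217)) [0.583 0.134 0.131]
middle 0.95 (np.int64(474), np.int64(261)) [0.278 0.466 0.039]
middle 0.62 (np.int64(348), np.int64(287)) [0.606 0.345 0.102]
middle 0.61 (np.int64(315), np.int64(253)) [0.612 0.246 0.127]
shallow 0.87 (np.int64(347), np.int64(286)) [0.606 0.342 0.102]
shallow 0.23 (np.int64(291), np.int64(216)) [0.582 0.133 0.132]
back {'box': [179.6, 146.6, 240.9, 181.4], 'p': 0.76}
top {'fx': 522.497300554403, 'fy': 522.497300554403, 'cx': 283.5834931874136, 'cy': 216.3140191189378, 'xyz': array([0.31997592, 0.06170454, 1.51596297]), 'orientation': array([ 0.05263865, -0.06133259, -0.69932583,  0.71021889])}
stand 0.67 (np.int64(374), np.int64(218)) [ 0.557 -0.211  0.056]
drainer 0.94 (np.int64(228), np.int64(210)) [0.565 0.199 0.102]
handle 0.72 (np.int64(374), np.int64(240)) [ 0.495 -0.211  0.053]
deep 0.87 (np.int64(243), np.int64(135)) [0.812 0.17  0.005]
deep 0.82 (np.int64(262), np.int64(213)) [0.565 0.106 0.066]
middle 0.91 (np.int64(215), np.int64(210)) [0.565 0.235 0.097]
middle 0.57 (np.int64(131), np.int64(317)) [0.271 0.465 0.032]
shallow 0.65 (np.int64(178), np.int64(199)) [0.599 0.343 0.072]
shallow 0.27 (np.int64(226), np.int64(212)) [0.561 0.204 0.097]
back {'box': [363.9, 184.1, 395.8, 249.5], 'p': 0.7}
back {'box': [279.3, 254.1, 316.5, 293.1], 'p': 0.21}
```

View pics/scene0.png

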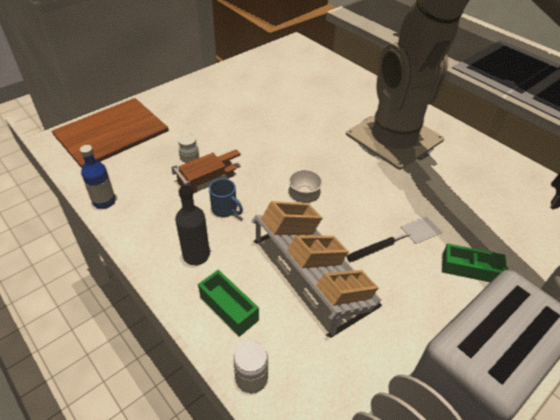

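View pics/top0.png

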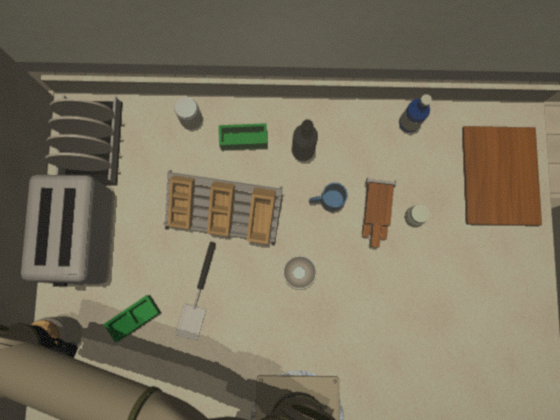

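The top view shows the stand with its back folded at (378,210), deep/middle/shallow on the drainer at (262,213)/(221,208)/(180,202). What could be mistaken for them: the green no-partition tray (243,135) is not deep and the green one-partition tray (131,317) is not middle. I choose the three wooden ones by their 0/1/2 partitions. Next I measure and check a close crop.

Run:
```python
from h import *
out=[]
for n in ['top','scene']:
    p,d=cam(n); C=cloud(n,d)
    if n=='top': cv2.imwrite('pics/crop1.png',cv2.resize(p[160:260,150:410,::-1],None,fx=3,fy=3,interpolation=cv2.INTER_CUBIC))
    for t,zlo,zhi in [('back',.046,.066),('stand',.02,.07),('deep',.0,.3),('middle',0,.3),('shallow',0,.3),('drainer',0,.3)]:
        for q in manip.trace(t,n)[:3]:
            m=q['pixels']&(d>0); P=C[m]; P=P[(P[:,2]>zlo)&(P[:,2]<zhi)]
            if len(P)<20: continue
            r=cv2.minAreaRect(P[:,:2].astype(np.float32)*1000)
            print(n,t,round(q['p'],2),np.round(q['box']),'rect',np.round(r[0]),np.round(r[1]),round(r[2],1),'z',np.round(np.percentile(P[:,2],[5,50,95]),3),len(P))
            c,nrm=P.mean(0),np.linalg.svd(P-P.mean(0))[2][2]; 
        
    # raw cloud region of the stand
    np.savez(f'{n}1.npz',p=p,C=C)
```

```text
top back 0.84 [366. 183. 392. 251.] rect [ 565. -224.] [ 74. 180.] 84.1 z [0.048 0.054 0.059] 1192
top stand 0.87 [362. 176. 401. 248.] rect [ 574. -224.] [ 85. 198.] 83.7 z [0.028 0.053 0.059] 1571
top deep 0.68 [246. 186. 273. 243.] rect [555. 109.] [ 61. 148.] 82.2 z [0.042 0.081 0.143] 1214
top middle 0.9 [102. 292. 164. 342.] rect [268. 470.] [ 68. 156.] 35.8 z [0.003 0.018 0.046] 1274
top middle 0.55 [204. 184. 235. 236.] rect [572. 221.] [ 60. 141.] 82.1 z [0.042 0.083 0.134] 1160
top shallow 0.9 [168. 171. 194. 232.] rect [591. 338.] [ 74. 141.] 84.1 z [0.042 0.083 0.126] 1252
top drainer 0.68 [166. 172. 279. 245.] rect [580. 221.] [323. 153.] 82.4 z [0.024 0.063 0.102] 1964
top drainer 0.3 [204. 184. 237. 234.] rect [572. 220.] [ 63. 142.] 82.5 z [0.042 0.083 0.134] 1213
scene back 0.85 [179. 149. 238. 183.] rect [ 569. -222.] [ 79. 187.] 84.8 z [0.048 0.054 0.057] 917
scene deep 0.93 [262. 202. 322. 233.] rect [544.  75.] [137. 169.] 81.5 z [0.055 0.102 0.142] 1668
scene deep 0.72 [200. 270. 260. 336.] rect [790. 168.] [ 85. 144.] 3.8 z [0.005 0.032 0.056] 2179
scene middle 0.79 [445. 243. 507. 283.] rect [277. 489.] [180. 154.] 69.1 z [0.004 0.028 0.043] 1730
scene middle 0.56 [284. 237. 350. 269.] rect [575. 223.] [ 63. 144.] 81.6 z [0.048 0.095 0.133] 1513
scene shallow 0.96 [316. 274. 378. 307.] rect [589. 322.] [ 86. 140.] 82.0 z [0.047 0.094 0.127] 1594
scene shallow 0.61 [349. 216. 441. 260.] rect [354. 282.] [ 66. 280.] 75.8 z [0.    0.004 0.019] 856
scene drainer 0.7 [256. 213. 382. 338.] rect [579. 204.] [361. 156.] 82.2 z [0.005 0.067 0.101] 2207
```

View pics/crop1.png

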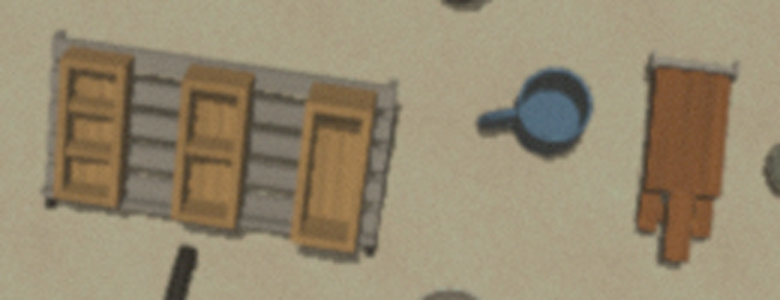

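Crop confirms: wooden trays with 2 partitions (95,130), 1 partition (212,150), none (338,170), rising away from the robot; red-wood stand at (690,150) with tongue towards the robot.

Run:
```python
from h import *
def best(f,lo,hi,n=81):
    a=np.linspace(lo,hi,n); return a[np.argmin([f(x) for x in a])]
Cs={n:np.load(f'{n}1.npz') for n in ['top','scene']}
for n in Cs:
    C=Cs[n]['C'].reshape(-1,3)
    P=C[(abs(C[:,0]-.565)<.14)&(abs(C[:,1]+.224)<.075)&(C[:,2]>.046)&(C[:,2]<.066)]
    B=P[(P[:,0]>.54)]
    def ext(y):
        q=R.from_euler('z',-y,degrees=True).apply(P)
        q=q[(q[:,0]>q[:,0].max()-.11)]; return np.ptp(np.percentile(q[:,1],[1,99]))
    y=best(ext,-12,2)
    q=R.from_euler('z',-y,degrees=True).apply(P)
    m=q[:,0]>q[:,0].max()-.11
    yc=np.percentile(q[m,1],[1,99]); 
    print(n,'stand yaw',y,'ys',yc,'mean y board',q[m,1].mean(),'x ext',np.percentile(q[:,0],[.3,99.7]), 'handle y',np.percentile(q[q[:,0]<q[:,0].min()+.05,1],[3,97]))
    # drainer
    for t,c in [('deep',(.555,.109)),('middle',(.572,.221)),('shallow',(.589,.333))]:
        M=R.from_euler('z',-7.8,degrees=True)*R.from_euler('y',-32,degrees=True)
        rel=M.inv().apply(C-[c[0],c[1],0]); 
        xy=R.from_euler('z',7.8,degrees=True).apply(C-[c[0],c[1],0])
        k=(abs(xy[:,0])<.11)&(abs(xy[:,1])<.043)&(C[:,2]>.01)
        h=rel[k]; 
        hi=np.percentile(h[:,2],97); top=h[abs(h[:,2]-hi)<.006]
        e=[np.percentile(top[:,i],[1,99]) for i in (0,1)]
        cen=np.array([np.mean(e[0]),np.mean(e[1]),np.median(top[:,2])])
        print(n,t,'ext mm',np.round(np.ptp(e[0])*1000),np.round(np.ptp(e[1])*1000),'rim centre world',np.round(M.apply(cen)+[c[0],c[1],0],4),'rim z local',round(cen[2],4))
    k=(abs(xy[:,0])<.3)
print(manip.get_obs())
```

```text
top stand yaw -4.125000000000001 ys [-0.22379074 -0.14639147] mean y board -0.18309123175123437 x ext [0.49149147 0.68525605] handle y [-0.19029536 -0.16733252]
top deep ext mm 140.0 60.0 rim centre world [0.5403 0.1111 0.1109] rim z local 0.1019
top middle ext mm 140.0 60.0 rim centre world [0.5618 0.2231 0.1014] rim z local 0.0915
top shallow ext mm 139.0 60.0 rim centre world [0.5812 0.3346 0.0943] rim z local 0.0842
scene stand yaw -5.175000000000001 ys [-0.21284704 -0.13173865] mean y board -0.16916986123636335 x ext [0.49530966 0.69135428] handle y [-0.18202144 -0.1571754 ]
scene deep ext mm 140.0 62.0 rim centre world [0.5432 0.111  0.1103] rim z local 0.0999
scene middle ext mm 142.0 61.0 rim centre world [0.5649 0.2236 0.1002] rim z local 0.0889
scene shallow ext mm 141.0 61.0 rim centre world [0.5838 0.3346 0.0929] rim z local 0.0816
{'clock': 1.5, 'joint_pos': array([-1.22558147,  0.33223782, -0.06468146,  1.4601024 ,  0.02158039,
        1.34990003, -0.08849728]), 'joint_velocities': array([-1.56596788e-04, -2.62725802e-04,  1.13567348e-05,  6.47478180e-04,
        3.73503661e-05, -5.89664952e-04,  8.61942131e-04]), 'tau': array([ 1.71687448e-04, -6.25224352e+01,  4.90385585e-02, -3.91822600e+01,
        1.64666295e-02,  1.85746794e-03,  8.95033168e-05]), 'position': array([0.22472968, 0.5832201 , 0.21611269]), 'ee_rot': array([ 1.82880266e-01,  9.83135193e-01,  2.47843686e-05, -1.12641985e-05]), 'ft_force': array([ 1.03263707,  0.12388953, -0.15550419]), 'torque': array([ 0.02901613, -0.02478673,  0.00214645]), 'grasp_force': 0.0, 'grip_width': 0.9985384806005175}
```

```bash
cat >> h.py <<'E'
D=R.from_matrix(np.diag([-1.,1,-1]))
def tool(yaw,pitch=0): return R.from_euler('z',yaw,degrees=True)*R.from_euler('y',pitch,degrees=True)*D
def rel(pos,rot):
    o=manip.get_obs(); q=R.from_quat(o['ee_rot'])
    return np.round(np.r_[q.inv().apply(np.array(pos)-o['position'])/.05,np.degrees((q.inv()*rot).as_rotvec())/8],2)
E
python3 - <<'E'
from h import *
S=np.load('top1.npz');S2=np.load('scene1.npz')
for n,s in (('top',S),('scene',S2)):
    C=s['C'].reshape(-1,3)
    P=C[(abs(C[:,0]-.565)<.14)&(abs(C[:,1]+.224)<.075)&(C[:,2]>.046)&(C[:,2]<.062)]
    q=R.from_euler('z',5,degrees=True).apply(P); x0=np.percentile(q[:,0],.5)
    xs=[];ms=[]
    for a in np.arange(0,.18,.008):
        k=(q[:,0]>x0+a)&(q[:,0]<x0+a+.008); y=np.percentile(q[k,1],[4,96]); xs.append(x0+a+.004); ms.append(y.mean()); print(round(a,3),np.round(y*1000,0),end=' ')
    f=np.polyfit(xs[2:],ms[2:],1); print('\n',n,'x0',x0,'xmax',np.percentile(q[:,0],99.5),'slope deg',np.degrees(f[0]),'yaw',-5+np.degrees(f[0]), 'mid y at x0+.016',np.polyval(f,x0+.016))
    h=R.from_euler('z',-5,degrees=True).apply([x0+.016,np.polyval(f,x0+.016),.05]); print('handle',h)
# obstacles from top depth
p,d=cam('top');cam('scene')
for t in ['mug_mid','jar_mid','bowl_mid','flask_mid','spatula_mid']:
    for n in ('top','scene'):
        for r in manip.trace(t,n)[:1]:
            P=S['C'] if n=='top' else S2['C']; P=P[r['pixels']]; print(t,n,np.round(r['p'],2),np.round(np.percentile(P,[3,97],axis=0),3).tolist())
E
```

```text
0.0 [-182. -159.] 0.008 [-182. -161.] 0.016 [-181. -160.] 0.024 [-183. -160.] 0.032 [-181. -160.] 0.04 [-182. -160.] 0.048 [-184. -162.] 0.056 [-202. -152.] 0.064 [-205. -139.] 0.072 [-205. -139.] 0.08 [-206. -141.] 0.088 [-205. -140.] 0.096 [-204. -140.] 0.104 [-207. -140.] 0.112 [-206. -140.] 0.12 [-206. -142.] 0.128 [-207. -140.] 0.136 [-206. -141.] 0.144 [-205. -140.] 0.152 [-208. -141.] 0.16 [-208. -141.] 0.168 [-207. -142.] 0.176 [-214. -136.] 
 top x0 0.49481540217312947 xmax 0.6868095480587783 slope deg -1.0735208029332894 yaw -6.07352080293329 mid y at x0+.016 -0.17140711952605164
handle [ 0.49393248 -0.21527536  0.05      ]
0.0 [-180. -158.] 0.008 [-183. -160.] 0.016 [-181. -159.] 0.024 [-183. -160.] 0.032 [-183. -159.] 0.04 [-182. -159.] 0.048 [-182. -161.] 0.056 [-199. -158.] 0.064 [-203. -136.] 0.072 [-204. -137.] 0.08 [-205. -138.] 0.088 [-207. -138.] 0.096 [-207. -139.] 0.104 [-206. -135.] 0.112 [-206. -138.] 0.12 [-204. -137.] 0.128 [-205. -139.] 0.136 [-205. -137.] 0.144 [-205. -138.] 0.152 [-206. -139.] 0.16 [-204. -140.] 0.168 [-207. -140.] 0.176 [-215. -133.] 
 sc
[... 158 characters left out ...]
5 -0.21514478  0.05      ]
mug_mid top 0.55 [[0.583, -0.128, -0.001], [0.651, -0.037, 0.081]]
mug_mid scene 0.9 [[0.589, -0.131, 0.001], [0.655, -0.032, 0.08]]
jar_mid top 0.67 [[0.543, -0.362, 0.008], [0.595, -0.31, 0.075]]
jar_mid scene 0.91 [[0.551, -0.359, 0.007], [0.603, -0.309, 0.072]]
bowl_mid top 0.86 [[0.361, -0.041, 0.001], [0.442, 0.039, 0.046]]
bowl_mid scene 0.65 [[0.36, -0.045, 0.002], [0.448, 0.041, 0.045]]
flask_mid top 0.87 [[0.734, -0.039, 0.013], [0.784, 0.022, 0.231]]
flask_mid scene 0.58 [[0.492, -0.261, 0.047], [0.655, -0.189, 0.058]]
spatula_mid top 0.85 [[0.22, 0.25, -0.004], [0.472, 0.335, 0.022]]
spatula_mid scene 0.83 [[0.222, 0.251, -0.002], [0.485, 0.336, 0.019]]
```

Run:
```python
from h import *
T=tool(-5.6)
for p in [(.40,.35,.30),(.47,.0,.28),(.4925,-.215,.16)]: print(rel(p,T))
```

```text
[-4.95 -3.09 -1.68  0.   -0.   -1.93]
[-8.77 -9.12 -1.28  0.   -0.   -1.93]
[-10.74 -12.97   1.12   0.    -0.    -1.93]
```

```bash
python3 -m pendant '[[-1.2,-0.7,-0.6,0,0,-0.4,1],[-2.4,-1.4,-1.0,0,0,-0.8,1],[-3.5,-2.1,-1.4,0,0,-1.2,0.5],[-4.5,-2.8,-1.6,0,0,-1.6,0],[-5.3,-3.7,-1.6,0,0,-1.93,0],[-6.0,-4.6,-1.6,0,0,-1.93,0],[-6.6,-5.6,-1.5,0,0,-1.93,0],[-7.3,-6.6,-1.4,0,0,-1.93,0],[-7.9,-7.6,-1.3,0,0,-1.93,0],[-8.4,-8.6,-1.3,0,0,-1.93,0]]' 20
python3 - <<'E'
from h import *
T=tool(-5.6); print(manip.get_obs()['joint_pos'].round(2))
for p in [(.4925,-.215,.15),(.4925,-.215,.05)]: print(rel(p,T))
E
```

```text
clock: 3.35
position: [0.4617, 0.0314, 0.281]
ee_rot: [0.049, 0.999, 0.0, 0.0]
ft_force: [0.6, 0.4, 0.5]
grip_width: 0.499
grasp_force: 0.0
[-0.58 -0.08  0.39  1.78  0.03  1.44  1.28]
[-1.1  -4.84  2.62  0.    0.   -0.  ]
[-1.1  -4.84  4.62  0.    0.   -0.  ]
```

```bash
python3 -m pendant '[[-0.3,-1.1,0.1,0,0,0,0],[-0.5,-2.2,0.3,0,0,0,0],[-0.8,-3.3,0.9,0,0,0,0],[-1.0,-4.3,1.6,0,0,0,0],[-1.1,-4.84,2.4,0,0,0,0],[-1.1,-4.84,3.2,0,0,0,0],[-1.1,-4.84,3.9,0,0,0,0],[-1.1,-4.84,4.4,0,0,0,0],[-1.1,-4.84,4.62,0,0,0,0],[-1.1,-4.84,4.62,0,0,0,0]]'
python3 - <<'E'
from h import *
T=tool(-5.6)
print(rel((.4925,-.215,.05),T))
p,d=cam('scene'); cv2.imwrite('pics/s2.png',cv2.resize(p[100:260,130:330,::-1],None,fx=3,fy=3))
E
```

```text
clock: 4.6
position: [0.4926, -0.2127, 0.0501]
ee_rot: [0.049, 0.999, 0.0, -0.0]
ft_force: [-0.4, -0.3, 0.6]
grip_width: 0.497
grasp_force: 0.0
[-0.   -0.05  0.    0.   -0.   -0.  ]
```

View pics/s2.png

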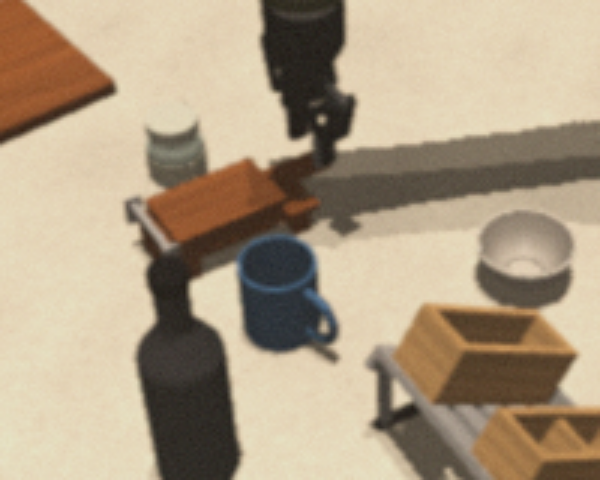

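The picture shows the fingers straddling the tongue at about (310,150).

```bash
python3 -m pendant '[[0,0,0,0,0,0,-1],[0,0,0,0,0,0,-1],[0,0,0,0,0,0,-1],[0,0,0,0,0,0,-1],[-0.01,0,-0.28,0,0,0,-1],[-0.07,0,-0.70,0,0,0,-1],[-0.21,0,-1.21,0,0,0,-1],[-0.43,0,-1.69,0,0,0,-1],[-0.72,0,-2.13,0,0,0,-1],[-1.07,0,-2.53,0,0,0,-1]]' 25
```

```text
clock: 5.9
position: [0.5465, -0.2182, 0.1787]
ee_rot: [0.049, 0.999, 0.0, 0.001]
ft_force: [0.9, -0.2, 0.1]
grip_width: 0.002
grasp_force: 0.0
```

Run:
```python
from h import *
p,d=cam('scene'); a=cv2.resize(p[90:250,150:350,::-1],None,fx=3,fy=3); cv2.imwrite('pics/s3.png',a)
C=cloud('scene',d)
p2,d2=cam('top')
for n,CC in (('scene',C),('top',cloud('top',d2))):
    for q in manip.trace('back',n)[:1]:
        P=CC[q['pixels']]; print(n,q['p'],np.round(np.percentile(P,[2,50,98],axis=0),3).tolist())
```

```text
scene 0.92 [[0.486, -0.263, 0.044], [0.592, -0.219, 0.053], [0.657, -0.189, 0.058]]
top 0.66 [[0.523, -0.243, 0.047], [0.587, -0.211, 0.054], [0.654, -0.186, 0.062]]
```

View pics/s3.png

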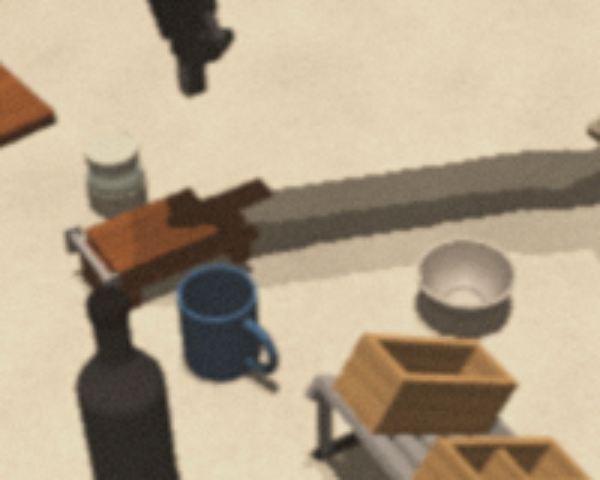

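The tongue is still folded at (240,190); the fingers above it closed on nothing, probably because I lifted before they had closed. Go back down and close fully first.

```bash
python3 - <<'E'
from h import *
print(rel((.4915,-.2150,.047),tool(-5.6)))
E
python3 -m pendant '[[0.3,0,0,0,0,0,0],[0.7,0,0,0,0,0,0],[1.07,0,0,0,0,0,0],[1.09,0,0.5,0,0,0,0],[1.09,0,1.1,0,0,0,0],[1.09,0,1.7,0,0,0,0],[1.09,0,2.2,0,0,0,0],[1.09,-0.02,2.5,0,0,0,0],[1.09,-0.02,2.6,0,0,0,0],[1.09,-0.02,2.6,0,0,0,0]]' 25
python3 -m pendant '[[0,0,0,0,0,0,-0.2],[0,0,0,0,0,0,-1],[0,0,0,0,0,0,-1],[0,0,0,0,0,0,-1],[0,0,0,0,0,0,-1],[0,0,0,0,0,0,-1],[0,0,0,0,0,0,-1],[0,0,0,0,0,0,-1],[0,0,0,0,0,0,-1],[0,0,0,0,0,0,-1]]' 25
```

```text
[ 1.08 -0.04  2.59 -0.   -0.   -0.01]
clock: 7.35
position: [0.4916, -0.2138, 0.0469]
ee_rot: [0.049, 0.999, -0.0, 0.0]
ft_force: [0.3, 0.2, 1.4]
grip_width: 0.497
grasp_force: 0.0
clock: 8.6
position: [0.4916, -0.2136, 0.0466]
ee_rot: [0.049, 0.999, 0.0, -0.0]
ft_force: [0.9, -0.7, 0.8]
grip_width: -0.001
grasp_force: 0.0
```

Run:
```python
from h import *
p,d=cam('scene'); a=cv2.resize(p[120:190,180:290,::-1],None,fx=4,fy=4,interpolation=cv2.INTER_CUBIC)
p2,d2=cam('top'); b=cv2.resize(p2[170:270,335:435,::-1],None,fx=3,fy=3,interpolation=cv2.INTER_CUBIC)
o=np.zeros((300,760,3),np.uint8); o[:280,:440]=a; o[:,450:750]=b
cv2.imwrite('pics/s4.png',o)
c=manip.get_obs()['position']
for n in ('scene','top'):
    k=manip.get_calibration(n); q=R.from_quat(k['orientation']).inv().apply(np.array([c,[.4945,-.2152,.055],[.478,-.2135,.055]])-k['xyz']); print(n,np.c_[k['cx']-k['fx']*q[:,0]/q[:,2],k['cy']+k['fy']*q[:,1]/q[:,2]].round(1).tolist())
```

```text
scene [[234.0, 154.5], [232.8, 152.4], [237.6, 150.4]]
top [[374.6, 241.4], [375.7, 240.0], [375.2, 245.8]]
```

View pics/s4.png

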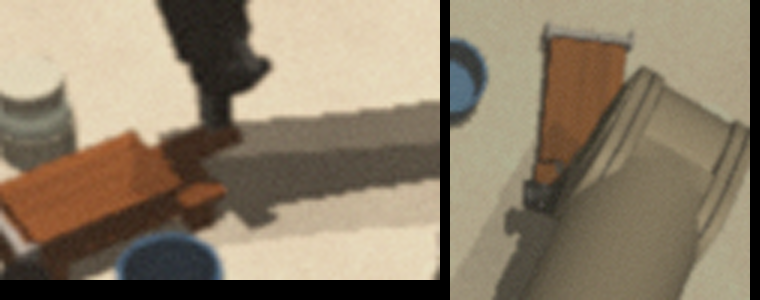

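Run:
```python
from h import *
p,d=cam('scene'); C=cloud('scene',d)
Q=R.from_euler('z',5.6,degrees=True).apply(C.reshape(-1,3)-[.562,-.222,0]).reshape(C.shape)
for v in range(140,164,2):
    print(v,' '.join(f"{int(x*1000)},{int(y*1000)},{int(z*1000)}" + ('*' if p[v,u].max()<60 else '') for u in range(224,246,2) for x,y,z in [Q[v,u]]))
```

```text
140 -108,-125,0 -115,-124,-1 -56,-3,103 -56,9,112* -60,12,112* -57,29,124* -59,37,129* -55,55,142* -58,61,145* -71,49,131* -163,-93,-2
142 -103,-116,0 -107,-110,3 -114,-110,0 -54,12,107 -60,11,104* -59,25,114* -58,39,124* -62,42,124* -76,30,110 -154,-90,-4 -156,-81,0
144 -98,-109,0 -105,-107,-2 -109,-102,-1 -56,6,95 -63,6,93* -56,30,111* -59,35,113* -137,-87,-3 -142,-83,-3 -147,-78,-1 -153,-77,-4
146 -95,-103,-3 -100,-100,-3 -103,-93,0 -58,2,84 -62,6,85* -65,14,89* -73,10,83* -129,-74,0 -135,-72,0 -139,-66,1 -144,-61,2
148 -89,-94,-2 -92,-85,1 -98,-83,0 -58,2,77 -59,11,83 -66,12,80* -71,14,79* -123,-64,2 -130,-64,-1 -136,-61,-1 -142,-59,-3
150 -85,-87,-4 -88,-79,0 -95,-78,-3 -56,4,71 -61,7,72* -65,13,74* -71,13,71* -120,-59,-1 -125,-55,0 -133,-56,-4 -135,-48,0
152 -79,-75,-1 -84,-72,-1 -56,-7,56 -62,-6,54 -61,6,63 -65,11,65 -75,4,55 -82,5,53 -120,-47,0 -127,-47,-4 -133,-45,-5
154 -42,-7,55 -47,-4,55 -54,-5,51 -58,0,52 -62,4,54 -65,11,57 -72,10,53 -79,10,50* -117,-42,-4 -121,-37,-2 -124,-31,0
156 -38,-1,53 -44,0,52 -48,5,53 -54,6,51 -59,8,51 -63,14,53 -72,9,45 -103,-32,1 -112,-35,-5 -116,-30,-3 -121,-26,-3
158 -35,2,50 -39,8,53 -44,12,53 -51,11,49 -57,11,46 -89,-33,-1 -93,-27,1 -99,-26,-1 -104,-22,0 -110,-20,-1 -114,-14,0
160 -32,9,49* -39,8,44 -52,-4,29 -76,-35,-4 -79,-29,-1 -86,-28,-3 -90,-22,-1 -94,-18,0 -99,-15,0 -105,-12,-1 -110,-8,0
162 -39,-5,27 -43,0,29 -47,3,29 -54,4,27 -76,-23,-4 -80,-18,-1 -87,-18,-4 -89,-9,0 -94,-6,0 -100,-4,-1 -105,-1,-1
```

```bash
python3 -c "
from workcell import manip; print(manip.tip_reach,[x for x in dir(manip) if x[0]!='_'])"
python3 -m pendant '[[0,0,-0.6,0,0,0,0],[0.08,-0.03,-0.6,0,0,0,0.1],[0.08,-0.03,-0.6,0,0,0,0.1],[0.08,-0.03,-0.6,0,0,0,0.1],[0.08,-0.03,-0.6,0,0,0,0.1],[0.08,-0.03,-0.3,0,0,0,0.1],[0.08,-0.03,0,0,0,0,0.1],[0.08,-0.03,0.15,0,0,0,0.1],[0.08,-0.03,0.22,0,0,0,0.1],[0.08,-0.03,0.22,0,0,0,0.1]]' 25
python3 -m pendant '[[0,0,0,0,0,0,-1],[0,0,0,0,0,0,-1],[0,0,0,0,0,0,-1],[0,0,0,0,0,0,-1],[0,0,0,0,0,0,-1],[0,0,0,0,0,0,-1],[0,0,0,0,0,0,-1],[0,0,0,0,0,0,-1],[0,0,0,0,0,0,-1],[0,0,0,0,0,0,-1]]' 25
```

```text
0.014 ['MotionError', 'camera', 'find_in', 'get_calibration', 'get_obs', 'hand_in', 'tip_of', 'tip_reach', 'trace']
clock: 10.0
position: [0.4875, -0.2148, 0.0355]
ee_rot: [0.049, 0.999, 0.0, -0.0]
ft_force: [-0.2, 0.1, -0.0]
grip_width: 0.55
grasp_force: 0.0
clock: 11.25
position: [0.4878, -0.2146, 0.036]
ee_rot: [0.049, 0.999, 0.0, 0.0]
ft_force: [-1.4, 2.3, 5.8]
grip_width: 0.263
grasp_force: 26.0
```

Gripped now (24 mm, 26 N): the pads sit farther back than assumed at this opening. Swinging the arc.

```bash
python3 -m pendant '[[-0.02,0,-0.36,0,0,0,-1],[-0.11,0,-0.89,0,0,0,-1],[-0.28,0,-1.41,0,0,0,-1],[-0.53,0,-1.89,0,0,0,-1],[-0.85,0,-2.33,0,0,0,-1],[-1.23,0,-2.71,0,0,0,-1],[-1.66,0,-3.04,0,0,0,-1],[-2.14,0,-3.30,0,0,0,-1],[-2.64,0,-3.48,0,0,0,-1],[-2.64,0,-3.48,0,0,0,-1]]' 25
```

```text
clock: 12.5
position: [0.6195, -0.2289, 0.2111]
ee_rot: [0.049, 0.999, -0.001, 0.0]
ft_force: [-2.8, -0.5, 4.1]
grip_width: 0.257
grasp_force: 24.8
```

```bash
python3 -m pendant '[[-0.53,0,-0.1,0,0,0,-1],[-1.08,0,-0.13,0,0,0,-1],[-1.61,0,-0.07,0,0,0,-1],[-1.82,0,-0.02,0,0,0,-1],[-1.82,0,-0.02,0,0,0,-1],[-1.82,0,-0.02,0,0,0,0.1],[-1.82,0,-0.02,0,0,0,0.1],[-1.82,0,-0.02,0,0,0,0.1],[-1.82,0,-0.5,0,0,0,0.1],[-1.6,0,-1.2,0,0,0,0.3]]' 25
python3 - <<'E'
from h import *
# tray targets: rim centres (avg), tool normal; rim z local
M=tool(-7.8,-32); print('tool z',M.apply([0,0,1]))
rim=np.array([.5418,.111,.1106]); zt=M.apply([0,0,1])
print('pre',rel(rim-zt*.10,M),'grasp TCP=rim+25mm',rel(rim+zt*.028,M), rim+zt*.028)
print(manip.get_obs()['joint_pos'].round(2))
E
```

```text
clock: 13.75
position: [0.6981, -0.2347, 0.2686]
ee_rot: [0.049, 0.999, 0.0, -0.001]
ft_force: [1.0, -0.2, -0.3]
grip_width: 0.648
grasp_force: 0.0
tool z [ 0.52501637 -0.0719183  -0.8480481 ]
pre [ 4.84  6.62  1.48  0.08 -4.02  0.27] grasp TCP=rim+25mm [ 3.48  6.56  3.65  0.08 -4.02  0.27] [0.55650046 0.10898629 0.08685465]
[-0.09  0.64  0.65  1.03 -0.37  1.58  1.93]
```

```bash
python3 -m pendant '[[1.0,0.3,-0.4,0,-0.3,0,0.6],[2.0,0.7,-0.5,0,-0.8,0,1],[2.8,1.5,-0.5,0,-1.4,0,1],[3.4,2.5,-0.4,0,-2.0,0,1],[3.9,3.5,-0.2,0,-2.6,0.1,1],[4.3,4.4,0.1,0.1,-3.2,0.2,1],[4.6,5.4,0.5,0.1,-3.8,0.27,1],[4.84,6.2,1.0,0.08,-4.02,0.27,1],[4.84,6.6,1.4,0.08,-4.02,0.27,1],[4.84,6.6,1.48,0.08,-4.02,0.27,1]]' 60
python3 - <<'E'
from h import *
M=tool(-7.8,-32); zt=M.apply([0,0,1]); rim=np.array([.5418,.111,.1106])
print('resid',rel(rim-zt*.10,M))
p,d=cam('scene'); p2,d2=cam('top')
o=manip.get_obs(); q=R.from_quat(o['ee_rot'])
C=cloud('scene',d); L=q.inv().apply(C.reshape(-1,3)-o['position'])
dark=(p.reshape(-1,3).max(1)<75)
k=dark&(abs(L[:,0])<.04)&(abs(L[:,1])<.075)&(L[:,2]>-.12)&(L[:,2]<.06)
for a in np.arange(-.12,.06,.01):
    s=L[k&(L[:,2]>=a)&(L[:,2]<a+.01)]
    if len(s): print(round(a,2),len(s),np.round(np.percentile(s,[5,95],axis=0)[:,:2]*1000).tolist())
# back angle
Q=R.from_euler('z',5.6,degrees=True).apply(C.reshape(-1,3)-[.562,-.222,0])
m=manip.trace('back','scene')[:1]
for r in m:
    P=Q[r['pixels'].ravel()]; print('back',r['p'],np.percentile(P,[3,97],axis=0).round(3).tolist())
cv2.imwrite('pics/s5.png',cv2.resize(p[60:320,120:400,::-1],None,fx=2,fy=2))
E
```

```text
clock: 15.0
position: [0.4892, 0.1173, 0.1943]
ee_rot: [0.065, 0.959, -0.02, 0.276]
ft_force: [0.4, -0.2, -0.3]
grip_width: 0.999
grasp_force: 0.0
resid [-0.01  0.02 -0.02 -0.01  0.01  0.01]
-0.12 220 [[-20.0, -57.0], [5.0, 70.0]]
-0.11 193 [[-18.0, -59.0], [8.0, 72.0]]
-0.1 226 [[-17.0, -61.0], [13.0, 72.0]]
-0.09 171 [[-16.0, -66.0], [11.0, 73.0]]
-0.08 111 [[-13.0, -61.0], [10.0, 73.0]]
-0.07 42 [[-10.0, -46.0], [5.0, 61.0]]
-0.06 42 [[-8.0, -43.0], [7.0, 58.0]]
-0.05 41 [[-8.0, -44.0], [6.0, 58.0]]
-0.04 36 [[-7.0, -43.0], [6.0, 57.0]]
-0.03 2 [[-7.0, -37.0], [-0.0, 47.0]]
back 0.76 [[0.095, -0.226, 0.001], [0.177, 0.035, 0.226]]
```

View pics/s5.png

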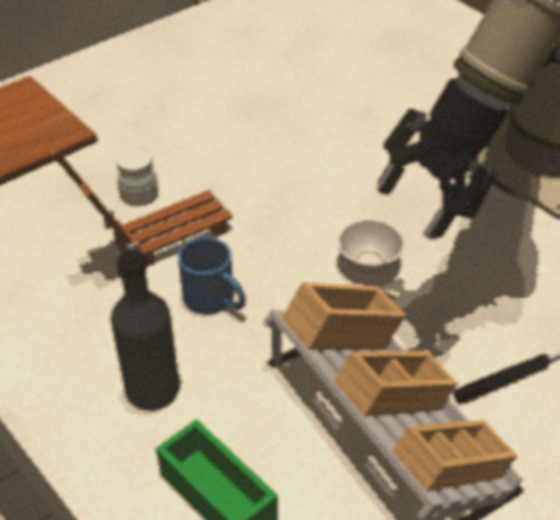

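The back is open (tongue leaning away at (85,190), slats bared at (180,220)). The fingertips really stand ~25 mm behind the stated place, so I go deeper: TCP 47 mm below the rim.

```bash
python3 -m pendant '[[0,0.02,0.7,0,0,0,1],[0,0.02,1.5,0,0,0,1],[0,0.02,2.2,0,0,0,1],[0,0.02,2.7,0,0,0,1],[0,0.02,2.92,0,0,0,1],[0,0.02,2.92,0,0,0,0],[0,0.02,2.92,0,0,0,0],[0,0.02,2.92,0,0,0,0],[0,0.02,2.92,0,0,0,0],[0,0.02,2.92,0,0,0,0]]' 60
python3 - <<'E'
from h import *
p,d=cam('scene');cv2.imwrite('pics/s6.png',cv2.resize(p[150:320,230:400,::-1],None,fx=3,fy=3))
C=cloud('scene',d)
Q=R.from_euler('z',5.6,degrees=True).apply(C.reshape(-1,3)-[.562,-.222,0])
pc=p.reshape(-1,3).astype(int); red=(pc[:,0]>1.6*pc[:,2])
k=red&(abs(Q[:,1])<.06)&(Q[:,0]>-.08)&(Q[:,0]<.092)&(Q[:,2]>.024)&(Q[:,2]<.038)
y=-5.6
for it in range(3):
    S=R.from_euler('z',-y,degrees=True).apply(C.reshape(-1,3)[k]-[.562,-.222,0])
    f=np.percentile(S[:,0],[1,99]),np.percentile(S[:,1],[1,99]); 
    a=np.linspace(-12,2,141); w=[np.ptp(np.percentile(R.from_euler('z',-t,degrees=True).apply(C.reshape(-1,3)[k]-[.562,-.222,0])[:,1],[2,98])) for t in a]; y=a[np.argmin(w)]
print('deck yaw',y,'x',f[0],'y',f[1],'n',k.sum(), 'z',np.median(S[:,2]))
# handle/tongue open & board far: line of back mid
k2=red&(Q[:,0]>.1)&(Q[:,0]<.2)&(abs(Q[:,1])<.05)&(Q[:,2]>.06)
b=Q[k2]; print('back y',np.percentile(b[:,1],[2,98]), 'angle',np.polyfit(b[:,2],b[:,0],1))
E
```

```text
clock: 16.4
position: [0.5673, 0.1071, 0.0732]
ee_rot: [0.066, 0.958, -0.019, 0.277]
ft_force: [-8.3, -1.3, 9.5]
grip_width: 0.694
grasp_force: 65.8
deck yaw -6.1 x [-0.05362279  0.08745899] y [-0.03523522  0.03548178] n 750 z 0.02840560732232672
back y [-0.01099883  0.0363359 ] angle [0.39202486 0.08545406]
```

View pics/s6.png

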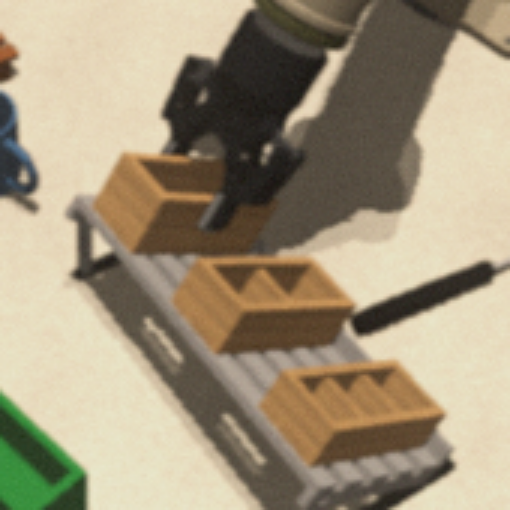

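```bash
cat >> h.py <<'E'
YS=-5.8; O=np.array([.562,-.222,0]); RS=R.from_euler('z',YS,degrees=True)
def place(off,x,rimz):  # off: rim centre in tool frame
    T=tool(YS); return RS.apply([x,0,0])+O+[0,0,rimz]-T.apply(off),T
E
python3 - <<'E'
from h import *
o=manip.get_obs(); q=R.from_quat(o['ee_rot']); rim=np.array([.5418,.111,.1106])
off=q.inv().apply(rim-o['position']); print('off',off.round(4)); 
print('lift 100',rel(o['position']-q.apply([0,0,.1]),q))
for h in (.12,.01): p,T=place(off,.016,.086+h); print(p.round(3),rel(p,T))
E
```

```text
off [ 0.0019  0.0003 -0.0453]
lift 100 [ 0. -0. -2.  0.  0.  0.]
[ 0.58  -0.224  0.161] [-1.91 -6.53 -0.87 -0.07  4.03 -0.25]
[ 0.58  -0.224  0.051] [-0.74 -6.53  0.99 -0.07  4.03 -0.25]
```

```bash
python3 -m pendant '[[0,0,-0.5,0,0,0,0],[0,0,-1.3,0,0,0,0],[0,-0.2,-2.2,0,0.3,0,0],[-0.3,-1.1,-2.5,0,0.9,0,0],[-0.6,-2.1,-2.5,0,1.5,0,0],[-0.9,-3.1,-2.4,0,2.1,-0.1,0],[-1.2,-4.1,-2.2,0,2.7,-0.2,0],[-1.5,-5.1,-1.9,-0.05,3.4,-0.25,0],[-1.75,-6.0,-1.5,-0.07,4.03,-0.25,0],[-1.9,-6.53,-1.1,-0.07,4.03,-0.25,0]]' 60
python3 - <<'E'
from h import *
p,T=place([.0019,.0003,-.0453],.016,.086+.002); print(p,rel(p,T))
E
```

```text
clock: 17.7
position: [0.5742, -0.2255, 0.1685]
ee_rot: [0.051, 0.999, -0.001, -0.002]
ft_force: [0.1, 0.1, -1.2]
grip_width: 0.692
grasp_force: 65.4
[ 0.57977805 -0.22410737  0.0427    ] [-0.12  0.04  2.52 -0.01 -0.02 -0.  ]
```

```bash
cat >> h.py <<'E'
def traypose(rimz,xr=(-.15,.12),n='scene'):
    p,d=cam(n); C=cloud(n,d).reshape(-1,3); Q=RS.inv().apply(C-O); pc=p.reshape(-1,3).astype(int)
    k=(pc[:,0]>1.35*pc[:,2])&(pc[:,0]>70)&(abs(Q[:,2]-rimz)<.006)&(abs(Q[:,1])<.05)&(Q[:,0]>xr[0])&(Q[:,0]<xr[1])
    P=Q[k]; r=cv2.minAreaRect((P[:,:2]*1000).astype(np.float32))
    print('rect',np.round(r[0],1),np.round(r[1],1),round(r[2],1),'pct x',np.percentile(P[:,0],[1,99]).round(4),'y',np.percentile(P[:,1],[1,99]).round(4),'z',np.median(P[:,2]).round(4),len(P))
E
python3 -m pendant '[[-0.12,0.04,0.5,0,0,0,0],[-0.12,0.04,1.1,0,0,0,0],[-0.12,0.04,1.7,0,0,0,0],[-0.12,0.04,2.1,0,0,0,0],[-0.12,0.04,2.2,0,0,0,0],[-0.12,0.04,2.2,0,0,0,0],[-0.12,0.04,2.2,0,0,0,0],[-0.12,0.04,2.2,0,0,0,0],[-0.12,0.04,2.2,0,0,0,0],[-0.12,0.04,2.2,0,0,0,0]]' 60
python3 - <<'E'
from h import *
p,T=place([.0019,.0003,-.0453],.016,.086); print(p,rel(p,T))
traypose(.102)
E
```

```text
clock: 18.95
position: [0.5793, -0.2221, 0.0594]
ee_rot: [0.051, 0.999, -0.0, -0.001]
ft_force: [-0.5, -0.2, -1.7]
grip_width: 0.691
grasp_force: 65.4
[ 0.57977805 -0.22410737  0.0407    ] [-0.01 -0.04  0.37 -0.   -0.01 -0.  ]
rect [32.1  0.7] [ 66.8 173.5] 89.1 pct x [-0.0537  0.0854] y [-0.0299  0.0333] z 0.1037 337
```

```bash
python3 -m pendant '[[0,-0.03,0.15,0,0,0,0],[0,-0.03,0.28,0,0,0,0],[0,-0.03,0.34,0,0,0,0],[0,-0.03,0.38,0,0,0,0],[0,-0.03,0.38,0,0,0,0],[0,-0.03,0.38,0,0,0,0.6],[0,-0.03,0.38,0,0,0,0.7],[0,-0.03,0.38,0,0,0,0.75],[0,-0.03,0.1,0,0,0,0.8],[0,-0.03,-0.6,0,0,0,0.8]]' 60
python3 - <<'E'
from h import *
traypose(.086)
M=tool(-7.8,-32); zt=M.apply([0,0,1])
for r in ((.563,.2233,.101),(.5822,.3346,.0937)):
    print(rel(np.array(r)-zt*.07,M), rel(np.array(r)+zt*.045,M))
E
```

```text
clock: 20.25
position: [0.5783, -0.2233, 0.0893]
ee_rot: [0.051, 0.999, -0.0, -0.002]
ft_force: [-0.2, -1.0, 0.4]
grip_width: 0.897
grasp_force: 0.0
rect [31.4 -1.2] [ 70.  173.4] 89.9 pct x [-0.0547  0.1052] y [-0.0318  0.0321] z 0.0843 329
[ 2.01  8.9  -1.32  0.06 -3.97  0.24] [ 0.79  8.86  0.63  0.06 -3.97  0.24]
[ 1.85 11.16 -1.18  0.06 -3.97  0.24] [ 0.64 11.12  0.78  0.06 -3.97  0.24]
```

```bash
python3 -m pendant '[[0,0,-1.1,0,0,0,0.9],[0.2,0.5,-2.2,0,-0.4,0,1],[0.4,1.6,-2.6,0,-0.9,0,1],[0.7,2.7,-2.6,0,-1.4,0,1],[1.0,3.8,-2.6,0,-1.9,0.1,1],[1.3,4.9,-2.6,0,-2.4,0.1,1],[1.5,6.0,-2.6,0,-2.9,0.2,1],[1.8,7.1,-2.4,0,-3.4,0.24,1],[2.0,8.1,-2.0,0.06,-3.97,0.24,1],[2.01,8.9,-1.5,0.06,-3.97,0.24,1]]' 60
python3 - <<'E'
from h import *
M=tool(-7.8,-32); zt=M.apply([0,0,1])
r=(.563,.2233,.101)
print(rel(np.array(r)-zt*.07,M), rel(np.array(r)+zt*.045,M))
traypose(.086)
E
```

```text
clock: 21.55
position: [0.5233, 0.2322, 0.1649]
ee_rot: [0.064, 0.96, -0.017, 0.274]
ft_force: [0.8, 0.3, -0.1]
grip_width: 1.003
grasp_force: 0.0
[-0.01 -0.07  0.11  0.03 -0.02  0.01] [-0.02 -0.08  2.41  0.03 -0.02  0.01]
rect [29.5  0.3] [169.5  66.5] 0.1 pct x [-0.0545  0.0856] y [-0.0319  0.0329] z 0.0844 378
```

```bash
python3 -m pendant '[[-0.02,-0.08,0.6,0.03,0,0,1],[-0.02,-0.08,1.3,0.03,0,0,1],[-0.02,-0.08,1.9,0.03,0,0,1],[-0.02,-0.08,2.3,0.03,0,0,1],[-0.02,-0.08,2.4,0.03,0,0,1],[-0.02,-0.08,2.4,0.03,0,0,0],[-0.02,-0.08,2.4,0.03,0,0,0],[-0.02,-0.08,2.4,0.03,0,0,0],[-0.02,-0.08,2.4,0.03,0,0,0],[-0.02,-0.08,2.4,0.03,0,0,0]]' 60
python3 - <<'E'
from h import *
o=manip.get_obs(); q=R.from_quat(o['ee_rot']); rim=np.array([.563,.2233,.101])
off=q.inv().apply(rim-o['position']); print('off',off.round(4)) 
for h in (.10,.0): p,T=place(off,-.0145,.13+h); print(p.round(3),rel(p,T))
E
```

```text
clock: 22.85
position: [0.5871, 0.2174, 0.064]
ee_rot: [0.066, 0.96, -0.02, 0.273]
ft_force: [-5.3, -0.6, 6.2]
grip_width: 0.691
grasp_force: 65.0
off [ 0.0015  0.0025 -0.0444]
[ 0.549 -0.223  0.186] [-1.65 -8.84 -1.82 -0.08  3.97 -0.25]
[ 0.549 -0.223  0.086] [-0.6  -8.83 -0.12 -0.08  3.97 -0.25]
```

```bash
python3 -m pendant '[[0,0,-0.5,0,0,0,0],[0,0,-1.4,0,0,0,0],[0,-0.5,-2.4,0,0.3,0,0],[-0.2,-1.6,-2.8,0,0.9,0,0],[-0.5,-2.7,-2.9,0,1.5,0,0],[-0.8,-3.8,-2.9,0,2.1,-0.1,0],[-1.1,-4.9,-2.8,0,2.7,-0.2,0],[-1.4,-6.0,-2.6,-0.05,3.4,-0.25,0],[-1.6,-7.2,-2.4,-0.08,3.97,-0.25,0],[-1.7,-8.3,-2.2,-0.08,3.97,-0.25,0]]' 60
python3 - <<'E'
from h import *
p,T=place([.0015,.001,-.0444],-.0145,.13+.012); print(p,rel(p,T))
E
```

```text
clock: 24.1
position: [0.5454, -0.1974, 0.2023]
ee_rot: [0.05, 0.999, -0.001, -0.001]
ft_force: [-0.3, 0.4, -1.1]
grip_width: 0.694
grasp_force: 65.0
[ 0.54896549 -0.22168115  0.0976    ] [-0.12 -0.47  2.1  -0.01 -0.01  0.01]
```

```bash
python3 -m pendant '[[-0.12,-0.47,0.2,0,0,0,0],[-0.12,-0.47,0.7,0,0,0,0],[-0.12,-0.47,1.2,0,0,0,0],[-0.12,-0.47,1.7,0,0,0,0],[-0.12,-0.47,2.0,0,0,0,0],[-0.12,-0.47,2.1,0,0,0,0],[-0.12,-0.47,2.1,0,0,0,0],[-0.12,-0.47,2.1,0,0,0,0],[-0.12,-0.47,2.1,0,0,0,0],[-0.12,-0.47,2.1,0,0,0,0]]' 60
python3 - <<'E'
from h import *
p,T=place([.0015,.001,-.0444],-.0145,.13); print(p,rel(p,T))
traypose(.142)
E
```

```text
clock: 25.35
position: [0.5482, -0.2201, 0.0974]
ee_rot: [0.051, 0.999, -0.001, -0.001]
ft_force: [-0.3, 0.9, -2.4]
grip_width: 0.687
grasp_force: 65.0
[ 0.54896549 -0.22168115  0.0856    ] [-0.02 -0.03  0.24 -0.01 -0.01 -0.  ]
rect [-15.9   1.5] [ 66.3 142. ] 88.2 pct x [-0.0859  0.0541] y [-0.0318  0.033 ] z 0.1409 296
```

```bash
python3 -m pendant '[[-0.02,-0.02,0.1,0,0,0,0],[-0.02,-0.02,0.18,0,0,0,0],[-0.02,-0.02,0.23,0,0,0,0],[-0.02,-0.02,0.26,0,0,0,0],[-0.02,-0.02,0.26,0,0,0,0],[-0.02,-0.02,0.26,0,0,0,0.6],[-0.02,-0.02,0.26,0,0,0,0.7],[-0.02,-0.02,0.26,0,0,0,0.75],[-0.02,-0.02,-0.1,0,0,0,0.8],[-0.02,-0.02,-0.8,0,0,0,0.8]]' 60
python3 - <<'E'
from h import *
traypose(.130)
M=tool(-7.8,-32); zt=M.apply([0,0,1])
r=(.5822,.3346,.0937); print(rel(np.array(r)-zt*.07,M))
E
```

```text
clock: 26.65
position: [0.5483, -0.2209, 0.1378]
ee_rot: [0.051, 0.999, -0.001, -0.002]
ft_force: [1.4, 0.6, 0.5]
grip_width: 0.893
grasp_force: 0.0
rect [-15.4  -0.3] [ 68.3 141. ] 89.0 pct x [-0.0844  0.0547] y [-0.0323  0.0323] z 0.1283 349
[ 1.25 11.17 -0.23  0.05 -3.97  0.24]
```

```bash
python3 -m pendant '[[0,0,-1.0,0,0,0,0.9],[0.1,0.7,-1.8,0,-0.4,0,1],[0.2,1.9,-1.9,0,-0.9,0,1],[0.4,3.1,-1.9,0,-1.4,0,1],[0.6,4.3,-1.9,0,-1.9,0.1,1],[0.8,5.5,-1.8,0,-2.4,0.1,1],[1.0,6.7,-1.6,0,-2.9,0.2,1],[1.2,7.9,-1.4,0,-3.4,0.24,1],[1.25,9.1,-1.2,0.05,-3.97,0.24,1],[1.25,10.3,-1.0,0.05,-3.97,0.24,1]]' 60
python3 - <<'E'
from h import *
M=tool(-7.8,-32); zt=M.apply([0,0,1])
r=(.5822,.3346,.0937); print(rel(np.array(r)-zt*.07,M),rel(np.array(r)+zt*.044,M))
traypose(.130)
E
```

```text
clock: 27.95
position: [0.5383, 0.3001, 0.1872]
ee_rot: [0.065, 0.96, -0.017, 0.274]
ft_force: [1.1, -1.3, 1.7]
grip_width: 1.0
grasp_force: 0.0
[ 0.33  0.8   0.6   0.02 -0.02  0.  ] [ 0.32  0.79  2.88  0.02 -0.02  0.  ]
rect [-15.    0.1] [ 67.1 141.3] 89.0 pct x [-0.084   0.0543] y [-0.0324  0.0315] z 0.128 384
```

```bash
python3 -m pendant '[[0.32,0.79,0.3,0,0,0,1],[0.32,0.79,1.0,0.02,0,0,1],[0.32,0.79,1.8,0.02,0,0,1],[0.32,0.79,2.5,0.02,0,0,1],[0.32,0.79,2.82,0.02,0,0,1],[0.32,0.79,2.82,0.02,0,0,1],[0.32,0.79,2.82,0.02,0,0,0],[0.32,0.79,2.82,0.02,0,0,0],[0.32,0.79,2.82,0.02,0,0,0],[0.32,0.79,2.82,0.02,0,0,0]]' 60
python3 - <<'E'
from h import *
o=manip.get_obs(); q=R.from_quat(o['ee_rot']); rim=np.array([.5822,.3346,.0937])
off=q.inv().apply(rim-o['position']); print('off',off.round(4)) 
for h in (.08,.0): p,T=place(off,.0155,.166+h); print(p.round(3),rel(p,T))
E
```

```text
clock: 29.25
position: [0.6042, 0.3301, 0.0599]
ee_rot: [0.065, 0.96, -0.018, 0.273]
ft_force: [-4.0, -0.1, 6.5]
grip_width: 0.69
grasp_force: 64.8
off [ 0.0012  0.0015 -0.0405]
[ 0.578 -0.225  0.205] [ -2.38 -11.07  -1.96  -0.06   3.97  -0.24]
[ 0.578 -0.225  0.125] [ -1.54 -11.07  -0.6   -0.06   3.97  -0.24]
```

```bash
python3 -m pendant '[[0,0,-0.6,0,0,0,0],[0,-0.3,-1.6,0,0,0,0],[-0.2,-1.3,-2.4,0,0.4,0,0],[-0.5,-2.5,-3.0,0,1.0,0,0],[-0.8,-3.7,-3.2,0,1.6,0,0],[-1.1,-4.9,-3.2,0,2.2,-0.1,0],[-1.4,-6.1,-3.1,0,2.8,-0.2,0],[-1.8,-7.3,-3.0,-0.05,3.5,-0.24,0],[-2.1,-8.5,-2.8,-0.06,3.97,-0.24,0],[-2.4,-9.7,-2.7,-0.06,3.97,-0.24,0]]' 60
python3 - <<'E'
from h import *
p,T=place([.0012,.0005,-.0405],.0155,.166+.012); print(p,rel(p,T))
E
```

```text
clock: 30.5
position: [0.5687, -0.1494, 0.2366]
ee_rot: [0.05, 0.999, -0.001, -0.001]
ft_force: [0.9, 0.1, -2.2]
grip_width: 0.691
grasp_force: 65.5
[ 0.57856398 -0.22418508  0.1375    ] [-0.35 -1.46  1.98 -0.02 -0.01  0.  ]
```

```bash
python3 -m pendant '[[-0.2,-0.7,0.1,0,0,0,0],[-0.35,-1.3,0.2,0,0,0,0],[-0.35,-1.46,0.6,0,0,0,0],[-0.35,-1.46,1.1,0,0,0,0],[-0.35,-1.46,1.6,0,0,0,0],[-0.35,-1.46,1.9,0,0,0,0],[-0.35,-1.46,1.98,0,0,0,0],[-0.35,-1.46,1.98,0,0,0,0],[-0.35,-1.46,1.98,0,0,0,0],[-0.35,-1.46,1.98,0,0,0,0]]' 60
python3 - <<'E'
from h import *
p,T=place([.0012,.0005,-.0405],.0155,.166); print(p,rel(p,T))
traypose(.178)
E
```

```text
clock: 31.75
position: [0.5783, -0.2229, 0.1381]
ee_rot: [0.051, 0.999, -0.001, -0.0]
ft_force: [-0.0, -0.6, -0.4]
grip_width: 0.693
grasp_force: 65.6
[ 0.57856398 -0.22418508  0.1255    ] [-0.01 -0.02  0.25 -0.02 -0.   -0.01]
rect [15.   0.6] [ 67.1 140. ] 89.0 pct x [-0.0545  0.0847] y [-0.0308  0.0331] z 0.1777 377
```

```bash
python3 -m pendant '[[-0.01,-0.02,0.1,0,0,0,0],[-0.01,-0.02,0.18,0,0,0,0],[-0.01,-0.02,0.24,0,0,0,0],[-0.01,-0.02,0.27,0,0,0,0],[-0.01,-0.02,0.27,0,0,0,0],[-0.01,-0.02,0.27,0,0,0,0.6],[-0.01,-0.02,0.27,0,0,0,0.7],[-0.01,-0.02,0.27,0,0,0,0.75],[-0.01,-0.02,-0.1,0,0,0,0.8],[-0.01,-0.02,-1.0,0,0,0,0.8]]' 60
python3 -m pendant '[[0,0,-0.8,0,0,0,1],[0,0,-1.6,0,0,0,1],[0.5,0,-2.0,0,0,0,1],[1.5,0,-2.0,0,0,0,1],[2.5,0,-2.0,0,0,0,1],[2.5,0,-2.0,0,0,0,1],[2.5,0,-2.0,0,0,0,1],[2.5,0,-2.0,0,0,0,1],[2.5,0,-2.0,0,0,0,1],[2.5,0,-2.0,0,0,0,1]]'
python3 - <<'E'
from h import *
traypose(.166);traypose(.130,(-.1,-.058))
p,d=cam('scene');cv2.imwrite('pics/end.png',cv2.resize(p[60:260,100:330,::-1],None,fx=3,fy=3))
E
```

```text
clock: 33.05
position: [0.5775, -0.2233, 0.1876]
ee_rot: [0.051, 0.999, -0.001, -0.002]
ft_force: [0.5, -0.1, 0.1]
grip_width: 0.903
grasp_force: 0.0
clock: 34.3
position: [0.4545, -0.2107, 0.2874]
ee_rot: [0.051, 0.999, -0.002, -0.001]
ft_force: [-0.0, 0.4, 0.4]
grip_width: 0.999
grasp_force: 0.0
rect [15.3 -0.4] [ 68.5 141.5] 89.0 pct x [-0.0538  0.085 ] y [-0.0333  0.0313] z 0.1641 439
rect [-73.4   0.8] [63.7 24.3] 86.0 pct x [-0.0849 -0.0594] y [-0.029   0.0312] z 0.1283 62
```

View pics/end.png

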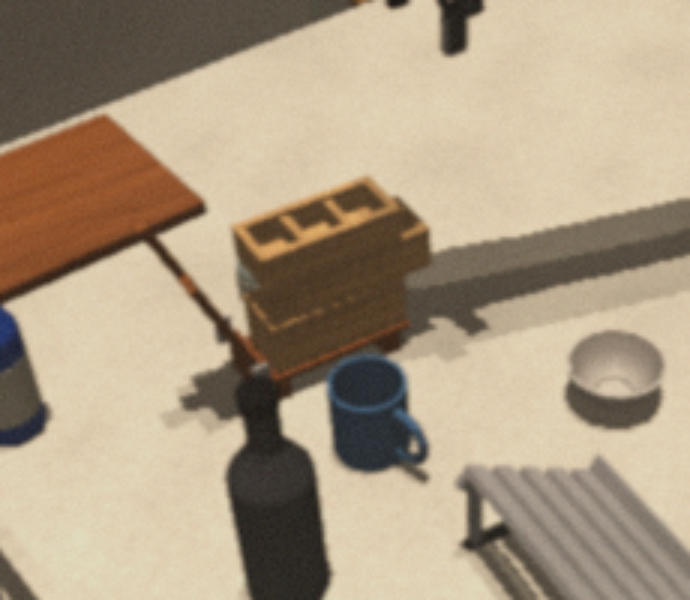

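The picture shows the stack straight on the deck at (320,280), the middle tray stepped out to the front at (420,240), the back open at (190,280), and the bystanders in place.

```bash
python3 -c "
from workcell import manip; print(manip.hand_in())"
```

```text
the job is handed in; nothing more can be done
None
```

I handed the job in at about 34.5 s of the 72 s: the back is open, and by my last measurements the deep and shallow trays are centred about 15 mm and the middle about −15 mm along the deck, all in line; the hand-in gave no verdict.

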